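# Dry-fit check of a dowelled rail over a wet-painted board

### The arm

A 6-joint arm with a two-finger parallel gripper is mounted at the origin on the work surface. World frame = base frame: x ahead of the robot, y to its left, z up, the work surface at z = 0. Lengths are in m, angles in rad, forces in N, time in s.
With the tool pointing down it reaches from about 0.225 to 0.725 m from the base axis. Payload 3.1 kg.
Tool frame: the origin (TCP) lies at the very end of the fingers, on their centre line; the grasp point (between the pads) lies 19 mm behind it; y points along the fingers, z is the direction in which the jaws open and shut, and the axes are right-handed (so a half turn about y gives the same grasp; the last joint's range is limited). The gripper opens to 85 mm and grips with 20 to 120 N. Pads are 22 mm wide; open, the fingers measure 114 mm over their backs; the gripper's body (76 mm by 85 mm) begins 54 mm behind the grasp point. The pads swing forward as they close: fully open they stand 13 mm farther back than shut.
Start: joints at [-0.128, 0.048, 0.099, 1.622, 0, 1.443], TCP at [0.525, -0, 0.201] pointing down, gripper open.
Joint ranges: [-2.91, 2.91], [-0.99, 1.94], [-1.21, 1.42], [-2.12, 2.29], [-1.49, 1.47], [-3.14, 3.14]. Speed limits (rad/s): [2.79, 2.79, 3.14, 3.14, 3.14, 3.14].

### API

Orientations are given as a unit quaternion [x, y, z, w].
In Python, from plant import get_state, camera, camera_params, hand_in gives the robot as it stands.
- The arm moves only by the tool apply_moves, never from a script. Its argument "moves" is a list that holds one entry, the list of rows, each a list of 7 numbers: the shift along the world's x, y, z in m, then the turn, a rotation vector about the world's x, y, z in rad, then the opening in per cent of the stroke, from 0 (shut) to 100 (fully open). In form: [[[dx, dy, dz, wx, wy, wz, hand], ...]]. A call has 1 to 12 rows; each row shifts and turns the commanded pose from where the row before left it; what a row does not reach is not made up. A row lasts 1/12 s, in which the tool goes at most 41.7 mm and 7.16 degrees, less where a joint would pass 70% of its speed; a pose out of reach is approached as far as the arm can. A call with a gripper value outside its range is refused whole. The fingers move at their own pace and stop on an object; "force" is the grip in N (left out, the last holds). Time passes only in rows, so rows that do not move let the fingers close. It gives the time, the measured TCP pose, the force and the opening at its end, in the units of the state.
- get_state(): the state, without advancing time (a new reading comes with each control period).
- camera(name): name is "scene" or "side" or "wrist"; returns the picture (420x560x3 uint8, red, green, blue); there is no depth.
- camera_params(name): a dict with "fx", "fy", "cx", "cy" (pixels), "eye" and "attitude" of the camera in the world. Camera axes: x right, y up, looking along -z (the intrinsics and any distortion apply to the point x, -y, -z); pixel columns grow to the right and rows downward; lengths in m; the calibration is good to about 2 mm. A picture is of the moment at which its call begins: read the wrist's pose just before it. camera_params takes no time and is no camera call; for the wrist camera it gives the pose at the moment of the call.
- hand_in(): hands the job in, once; it reports no verdict.
The state is a dict: "t": time; "q": joint angles; "qvel": joint speeds; "joint_torque": joint torques, N m; "ee_pos": TCP position; "eef_rot": TCP orientation; "force": force on the tool from outside, world axes, zero at the start; "ft_torque": the same for the moment, N m; "gripper_width": finger opening in m.
Only numpy, scipy, OpenCV 4.12 (cv2) and the standard library are available. Lean on these libraries where they do the work, as an engineer would, in place of code of your own. Each camera call takes 0.05 s, during which the arm holds its last target. There are 200 camera calls.

### The job

Take the wooden dowel out of the grey rack and drop it end-down, fully home, into the empty hole of the workpiece clamped in the green vise, and let go of it. Then pick up the dark rail, lift it and carry it over the top of the freshly painted blue board, and finish still holding it level and still about 10 mm above the tips of the two dowels, with its two holes lined up over them, so that I can check the fit. Never touch the blue board with anything, never let the rail touch the dowels, the workpiece or the vise, and leave the punch, pen, glue bottle and standing offcut where they are.

Things in the scene. Friction and masses are not known exactly. Their poses are not given: they have to be found in the camera images.
- vise: Fixed green vise clamping a mid-brown workpiece, (all sizes mm) 130 long (its x), 46 wide (y), flat top at z = 110. Origin on the bench under its centre. Jaws reach z = 80; vise within x +-65, y -100 to +75; screw and its 110 cross bar on to y = -168, z below 60. Two dowel holes in the top: x = -32 (empty), x = +32 (holds a glued-in dowel like the loose one, standing 45 above the top).
- empty_hole (a point): Centre of the mouth of the empty hole, at the workpiece's top face (z = 110). The hole is 14 mm in diameter, 35 deep, with a 2 mm chamfer; z up, axes as the vise's.
- fixed_tip (a point): Centre of the top end of the glued-in dowel (12 mm in diameter), 155 mm above the bench, 64 from the empty hole along the vise's x; z up.
- dowel: Loose pale wooden dowel, 12 mm diameter, 80 long, about 12 g, upright in one of the rack's holes (any of them). Origin at the centre of its lower end, z along it upwards. Seated in the rack its lower end is 10 above the bench and 55 stands out of the rack; seated in the workpiece 45 stands out.
- dowel_top (a point): Centre of the loose dowel's upper end, 80 mm above its origin.
- rack: Fixed grey plastic block, in mm 50 (x) by 150 (y) by 35 high with three holes at y = -50, 0 and +50 (14 diameter, 25 deep). Origin at the centre of its underside. Holds the dowel, punch and pen, in any order.
- rail: Loose dark wooden rail lying flat on the bench, in mm 120 long (its x) by 44 wide (its y) by 45 high (z), 0.1 to 0.25 kg, with two vertical through holes, 14 diameter, at x = -32 and x = +32. Either way round fits. Origin at the centre of its underside.
- rail_a (a point): Centre of the lower mouth of the rail's hole at x = -32 mm, on its underside.
- rail_b (a point): Centre of the lower mouth of the rail's hole at x = +32 mm, on its underside.
- board: Fixed, freshly painted blue board on edge, in mm 320 long (its x), 18 thick (y), top edge 140 above the bench, on two small wooden feet 50 wide in y, part of this body. Stands between the rack and rail (+y side) and the vise (-y side). Must not be touched. Origin on the bench under its centre.
- punch: Dark steel punch with a tapered tip, 12 mm diameter, 90 long, standing in the rack (top 100 above the bench). Leave alone. Origin at its lower end.
- pen: Red marker pen with a black cap, 12 mm diameter, 92 long, standing in the rack (top 102 above the bench). Leave alone. Origin at its lower end.
- glue: Yellow glue bottle with a red cap, 56 mm diameter, 140 high, standing on the bench. Leave alone. Origin at the centre of its underside.
- offcut: Brown wooden offcut 45 x 45 x 80 mm high, standing on the bench beyond the vise. Leave alone. Origin at the centre of its underside.
There are look-alikes about, which are no part of the job. Leave any turquoise look-alike of the rail alone.

How it is judged:
On the way, in this order (a step that is already met when the one before it is completed fails the run):
1. the dowel stands fully home in the empty hole and is let go (horizontal distance between dowel and empty_hole below 0.004 m and z of dowel in the frame of empty_hole below -0.031 m and angle between dowel's own z axis and vertical below 0.12 rad and contact force between the fingers and dowel below 0.3 N), for 0.3 s.
2. the rail is lifted higher than the board's top edge before it has crossed to the vise's side (height (world z) of rail above 0.14 m and y of rail in the frame of board above -0.02 m and contact force between the fingers and rail above 1 N), for 0.05 s.
At the end, for the whole second after the job is handed in: Dowel released, within 4 mm of the hole's bottom, within 0.12 rad of upright; rail held in the fingers, still, level to 0.08 rad, each hole within 6 mm of a dowel tip's axis, underside 3 to 20 mm above both tips, touching no dowel, workpiece or vise (all of step 1 and (((horizontal distance between rail_a and fixed_tip below 0.006 m and z of rail_a in the frame of fixed_tip between 0.003 and 0.02 m) and (horizontal distance between rail_b and dowel_top below 0.006 m and z of rail_b in the frame of dowel_top between 0.003 and 0.02 m)) or ((horizontal distance between rail_b and fixed_tip below 0.006 m and z of rail_b in the frame of fixed_tip between 0.003 and 0.02 m) and (horizontal distance between rail_a and dowel_top below 0.006 m and z of rail_a in the frame of dowel_top between 0.003 and 0.02 m))) and angle between rail's own z axis and vertical below 0.08 rad and linear speed of rail below 0.01 m/s and angular speed of rail below 0.1 rad/s and contact force between the fingers and rail above 1 N and contact force between rail and dowel below 0.2 N and contact force between rail and vise below 0.2 N); the arm keeps its last pose, push and grip.
It fails at once if the freshly painted blue board is touched (contact force between board and anything else above 0.5 N).
It fails at once if the rail presses on a dowel or on the clamped workpiece or vise (contact force between rail and dowel above 0.5 N or contact force between rail and vise above 0.5 N).
It fails at once if the punch, pen, glue bottle or offcut is moved more than 20 mm or tipped over (distance of any of punch, pen, glue, offcut from where it was at the start of the episode above 0.02 m or angle between any of punch, pen, glue, offcut's own z axis and vertical above 0.3 rad).
It also fails if it takes over 64 s, if anything falls off the work surface, if the arm or the gripper's body presses on something with over 40 N, if the wrist force passes 120 N, or if a joint passes its speed limit or range.

## Working session

There is one attempt and no reset: what is moved stays moved. The work goes in short steps, Python scripts to look and compute and a tool call to move; the robot and the scene stay as the last step left them, time stands still between calls to the robot, and variables do not carry over. Pictures are saved under pics/ and viewed, about 8 in all and at most 12, crops included, and the job is handed in when it is done.

Besides the shell and the picture viewer there is one more tool, called after "Call:" by a JSON object that holds its "name" and its "arguments". apply_moves: Moves the arm, as the interface text tells. Its arguments: {"type":"object","properties":{"moves":{"type":"array","items":{"type":"array","items":{"type":"array","items":{"type":"number"}}}},"force":{"type":"number"}},"required":["moves"]}

```bash
mkdir -p pics; ls
python3 - <<'E'
from plant import *
import cv2
print(get_state())
for n in ("scene","side","wrist"):
    p=camera_params(n);print(n,p)
    im=camera(n);cv2.imwrite(f"pics/{n}0.png",cv2.resize(im[...,::-1],(800,600),interpolation=cv2.INTER_CUBIC))
E
```

```text
pics
{'t': 0.0, 'q': array([-1.27791076e-01,  4.87226125e-02,  9.75356766e-02,  1.62202600e+00,
       -6.72181709e-06,  1.44297526e+00]), 'qvel': array([-0.00107999,  0.00194094,  0.00020594,  0.0011683 ,  0.0022988 ,
       -0.00037504]), 'joint_torque': array([ 2.96208136e-04, -3.38780022e+01,  3.20016932e+01,  2.03766406e-02,
       -2.11149008e-04,  6.20949692e-06]), 'ee_pos': array([5.24281735e-01, 8.20208853e-05, 1.99400761e-01]), 'eef_rot': array([-0.50053124,  0.50066691, -0.49931736,  0.49948303]), 'force': array([ 0.05971513, -0.51382491, -0.95175981]), 'ft_torque': array([ 0.02593518, -0.0660577 ,  0.00966469]), 'gripper_width': 0.08516340784977651}
scene {'fx': 519.6974320836366, 'fy': 519.6974320836366, 'cx': 279.64049217246077, 'cy': 211.93284097335788, 'eye': array([1.30895394, 0.09170266, 1.07998997]), 'attitude': array([0.21890061, 0.2342776 , 0.70481425, 0.63279807])}
side {'fx': 481.7692132468578, 'fy': 481.7692132468578, 'cx': 279.48304261585076, 'cy': 208.54495311205056, 'eye': array([0.27009365, 0.71863401, 0.73804476]), 'attitude': array([-0.09983555,  0.42213089,  0.87967867, -0.19494566])}
wrist {'fx': 323.09915597994524, 'fy': 323.09915597994524, 'cx': 281.8889022731882, 'cy': 210.67293573239718, 'eye': array([0.52444027, 0.08440419, 0.3728581 ]), 'attitude': array([-1.66480317e-01,  5.88684393e-04,  1.70683180e-06,  9.86044602e-01])}
```

View pics/scene0.png

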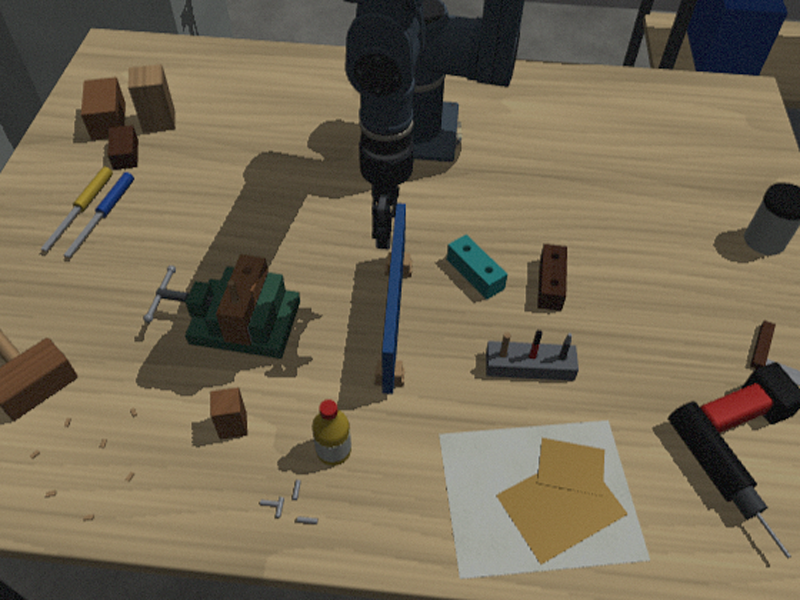

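View pics/side0.png

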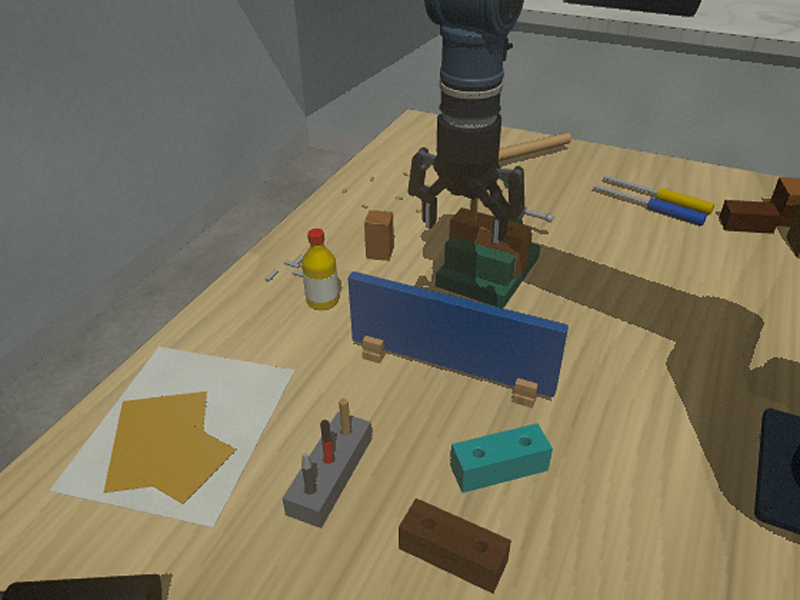

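View pics/wrist0.png

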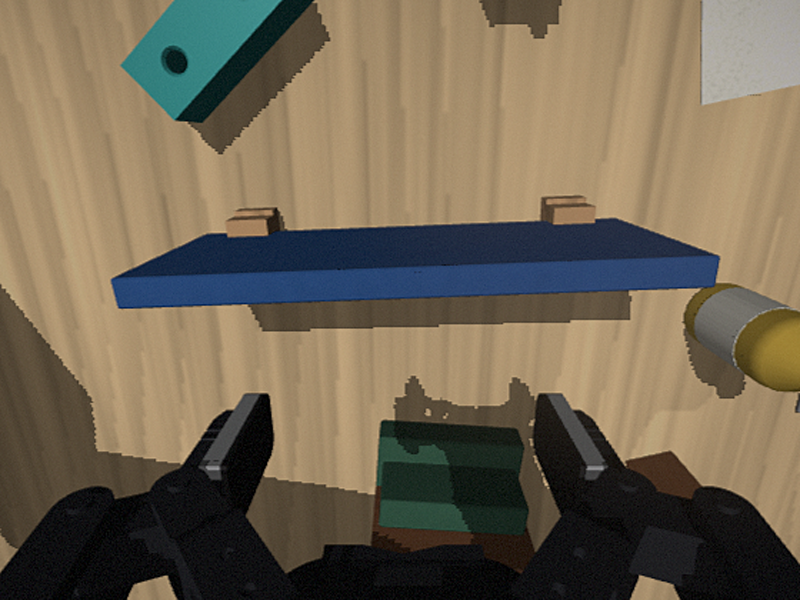

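The scene view shows the dowel top at about (505,337), the rail's holes at about (554,250) and (547,290), and the vise on the left. In the side view the dowel is at (345,402) and the rail's holes at (429,523) and (480,547). The wrist view shows the board end-on and the vise below it.

```bash
cat > h.py <<'E'
import numpy as np, cv2
from scipy.spatial.transform import Rotation as R
from plant import *
def ray(p,u,v):
    d=np.array([(u-p['cx'])/p['fx'],-(v-p['cy'])/p['fy'],-1.])
    return np.array(p['eye']),R.from_quat(p['attitude']).apply(d)
def onz(p,u,v,z):
    e,d=ray(p,u,v); return e+d*(z-e[2])/d[2]
def proj(p,X):
    c=R.from_quat(p['attitude']).inv().apply(np.asarray(X,float)-p['eye'])
    return np.c_[p['cx']+p['fx']*c[...,0]/-c[...,2],p['cy']-p['fy']*c[...,1]/-c[...,2]]
E
python3 - <<'E'
from h import *
s=.7
P={'scene':{'dowel':(505,337,.09),'punch':(568,338,.1),'pen':(538,332,.102),'railA':(554,250,.045),'railB':(547,290,.045),'brdnear':(389,351,.14),'brdfar':(401,206,.14),'offc':(228,396,.08),'wp':(241,276,.11)},
'side':{'dowel':(345,402,.09),'punch':(307,457,.1),'pen':(326,422,.102),'railA':(429,523,.045),'railB':(480,547,.045),'brdL':(350,273,.14),'brdR':(567,325,.14),'glue':(317,233,.14)}}
for c,d in P.items():
    p=camera_params(c)
    for k,(u,v,z) in d.items(): print(c,k,onz(p,u*s,v*s,z).round(4))
import cv2
im=cv2.imread('pics/scene0.png');a=cv2.resize(im[220:380,140:320],None,fx=3,fy=3,interpolation=2)
# fresh native crops
sc=camera('scene')[...,::-1]
a=cv2.resize(sc[165:260,95:225],None,fx=6,fy=6,interpolation=2)
cv2.imwrite('pics/c1.png',a)
sd=camera('side')[...,::-1]
cv2.imwrite('pics/c2.png',cv2.resize(sd[130:220,285:395],None,fx=6.6,fy=6.6,interpolation=2))
E
```

```text
scene dowel [0.6053 0.203  0.09  ]
scene punch [0.603  0.3029 0.1   ]
scene pen [0.598  0.2545 0.102 ]
scene railA [0.3653 0.2955 0.045 ]
scene railB [0.4625 0.2809 0.045 ]
scene brdnear [0.6865 0.0224 0.14  ]
scene brdfar [0.3782 0.0091 0.14  ]
scene offc [ 0.757  -0.2194  0.08  ]
scene wp [ 0.5437 -0.2446  0.11  ]
side dowel [0.5958 0.2077 0.09  ]
side punch [0.5893 0.3091 0.1   ]
side pen [0.5949 0.2554 0.102 ]
side railA [0.4407 0.2959 0.045 ]
side railB [0.3774 0.2999 0.045 ]
side brdL [0.6868 0.0209 0.14  ]
side brdR [0.3699 0.0037 0.14  ]
side glue [ 0.7854 -0.0512  0.14  ]
```

View pics/c1.png

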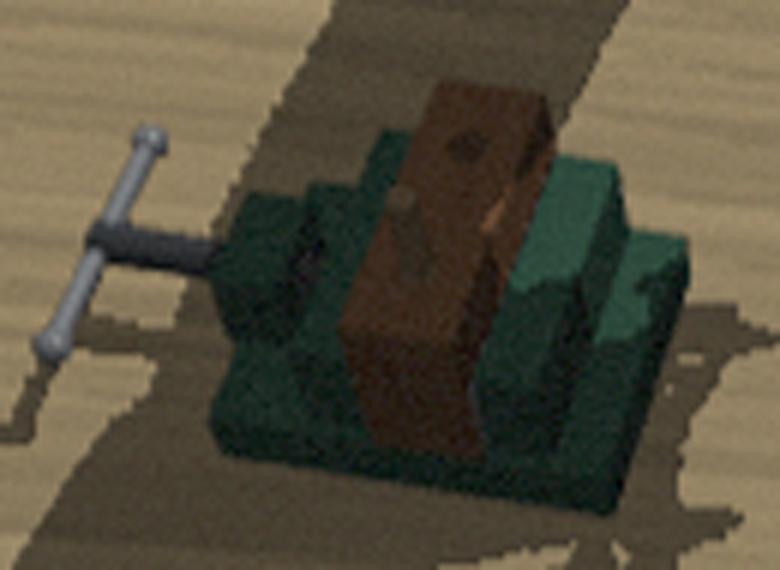

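The crop shows the empty hole at (467,148), the fixed dowel's tip at (402,198), and the workpiece's top corners at (440,82), (548,96), (340,326) and (462,338).

Run:
```python
from h import *
p=camera_params('scene')
for k,x,y,z in [('hole',467,148,.11),('tip',402,198,.155),('c1',440,82,.11),('c2',548,96,.11),('c3',340,326,.11),('c4',462,338,.11)]:
    print(k,onz(p,(x+.5)/6-.5+95,(y+.5)/6-.5+165,z).round(4))
# rail hole & dowel in crops of scene native
sc=camera('scene')[...,::-1]
a=cv2.resize(sc[165:275,330:415],None,fx=5,fy=5,interpolation=2)
sd=camera('side')[...,::-1]
b=cv2.resize(sd[265:420,190:365],None,fx=2.1,fy=2.1*550/325.5*1,interpolation=2) if 0 else cv2.resize(sd[270:420,190:362],None,fx=2.1,fy=2.1,interpolation=2)
b=cv2.copyMakeBorder(b,0,550-b.shape[0],0,0,cv2.BORDER_CONSTANT)
cv2.imwrite('pics/c3.png',np.hstack([a,b]));print(a.shape,b.shape)
```

```text
hole [ 0.5306 -0.2386  0.11  ]
tip [ 0.5937 -0.2421  0.155 ]
c1 [ 0.4972 -0.2576  0.11  ]
c2 [ 0.4996 -0.212   0.11  ]
c3 [ 0.6239 -0.2668  0.11  ]
c4 [ 0.6242 -0.2188  0.11  ]
(550, 425, 3) (550, 361, 3)
```

View pics/c3.png

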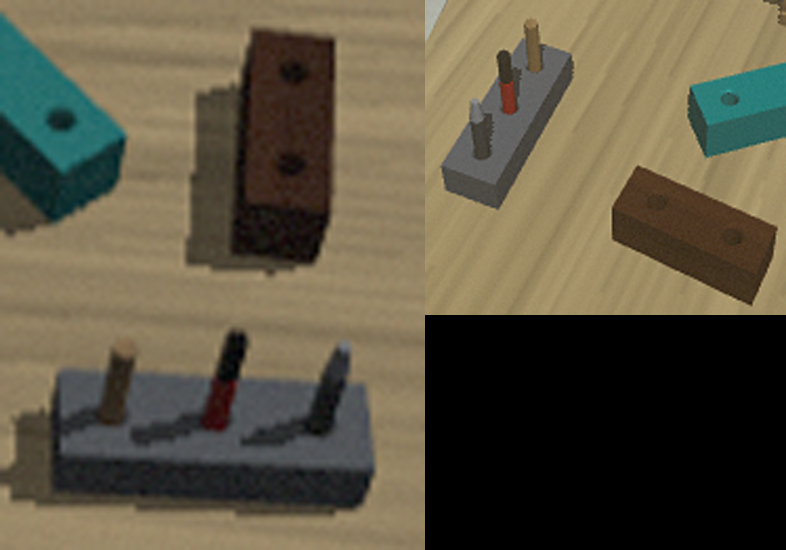

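Run:
```python
from h import *
p=camera_params('scene')
for k,x,y,z in [('dowel',123,345,.09),('r1',293,71,.045),('r2',291,163,.045)]:
    print(k,onz(p,(x+.5)/5-.5+330,(y+.5)/5-.5+165,z).round(4))
p=camera_params('side')
for k,x,y,z in [('dowel',107,22,.09),('r1',309,237,.045),('r2',232,202,.045)]:
    print(k,onz(p,(x+.5)/2.1-.5+190,(y+.5)/2.1-.5+270,z).round(4))
w=camera_params('wrist');s=get_state()
Rt=R.from_quat(s['eef_rot']);print(Rt.as_matrix().round(3),Rt.inv().apply(w['eye']-s['ee_pos']).round(4))
```

```text
dowel [0.5985 0.2045 0.09  ]
r1 [0.3786 0.2963 0.045 ]
r2 [0.4419 0.2938 0.045 ]
dowel [0.5985 0.2058 0.09  ]
r1 [0.3763 0.2989 0.045 ]
r2 [0.4409 0.2957 0.045 ]
[[-0.    -0.001  1.   ]
 [-1.     0.    -0.   ]
 [-0.    -1.    -0.001]] [-0.0844 -0.1733 -0.0003]
```

Call:
{"name": "apply_moves", "arguments": {"moves": [[[0.012,0.034,0,0,0,0,60],[0.012,0.034,0,0,0,0,60],[0.012,0.034,0,0,0,0,60],[0.012,0.034,0,0,0,0,60],[0.012,0.034,-0.02,0,0,0,60],[0.0135,0.035,-0.03,0,0,0,60],[0,0,-0.01,0,0,0,60],[0,0,0,0,0,0,60],[0,0,0,0,0,0,60]]], "force": 30}}

```text
t: 1.1
ee_pos: [0.5956, 0.2, 0.1433]
eef_rot: [0.501, -0.5, 0.499, -0.499]
force: [-0.3, 0.9, 0.9]
gripper_width: 0.0515
```

Run:
```python
from h import *
s=get_state();w=camera_params('wrist');im=camera('wrist')
print(s['t'],s['ee_pos'],s['q'].round(3),w)
cv2.imwrite('pics/w1.png',cv2.resize(im[...,::-1],(800,600),interpolation=cv2.INTER_CUBIC))
```

```text
1.1 [0.59562654 0.19995239 0.14334556] [ 2.180e-01  3.190e-01  2.950e-01  1.550e+00 -1.000e-03  1.788e+00] {'fx': 323.09915597994524, 'fy': 323.09915597994524, 'cx': 281.8889022731882, 'cy': 210.67293573239718, 'eye': array([0.5958217 , 0.2845556 , 0.31654561]), 'attitude': array([-1.67242953e-01,  1.01714393e-03,  2.86684613e-04,  9.85915147e-01])}
```

View pics/w1.png

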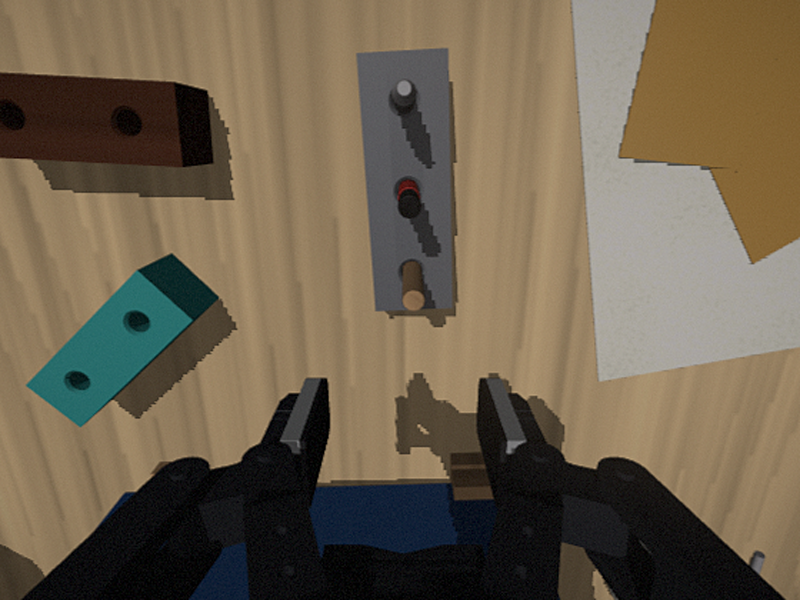

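The wrist view shows the dowel top at about (414,299), the nearest item in the rack. The pen and punch are behind it and the fingers straddle it.

Run:
```python
from h import *
p=camera_params('wrist')
f=lambda x,y,z:print(onz(p,(x+.5)*.7-.5,(y+.5)*.7-.5,z).round(4))
f(414,299,.09);f(127,121,.045);f(10,115,.045)
for q in [(136,268),(190,320),(174,254),(218,298)]: f(*q,.045)
```

```text
[0.6023 0.2057 0.09  ]
[0.4443 0.2942 0.045 ]
[0.3807 0.2974 0.045 ]
[0.4333 0.2105 0.045 ]
[0.4611 0.1763 0.045 ]
[0.4579 0.2192 0.045 ]
[0.4808 0.191  0.045 ]
```

Call:
{"name": "apply_moves", "arguments": {"moves": [[[0.0045,0.0055,0,0,0,0,60],[0,0,-0.03,0,0,0,60],[0,0,-0.03,0,0,0,60],[0,0,-0.03,0,0,0,60],[0,0,0,0,0,0,60],[0,0,0,0,0,0,0],[0,0,0,0,0,0,0],[0,0,0,0,0,0,0],[0,0,0,0,0,0,0],[0,0,0,0,0,0,0],[0,0,0,0,0,0,0]]], "force": 30}}

```text
t: 2.07
ee_pos: [0.6034, 0.2066, 0.0595]
eef_rot: [-0.498, 0.499, -0.501, 0.502]
force: [-2.7, -0.0, 6.4]
gripper_width: 0.0001
```

Run:
```python
from h import *
s=get_state();print(s['ee_pos'],s['force'],s['gripper_width'],s['ft_torque'])
w=camera('wrist')[...,::-1];a=camera('side')[...,::-1]
cv2.imwrite('pics/w2.png',np.hstack([cv2.resize(w[150:420,130:430],(400,360)),cv2.resize(a[200:400,150:350],(400,400))[:360]]))
```

```text
[0.60341949 0.2065699  0.05953405] [-2.66632033 -0.04624759  6.38042034] 8.416446610616349e-05 [-0.05818361  0.494356   -0.00755902]
```

View pics/w2.png

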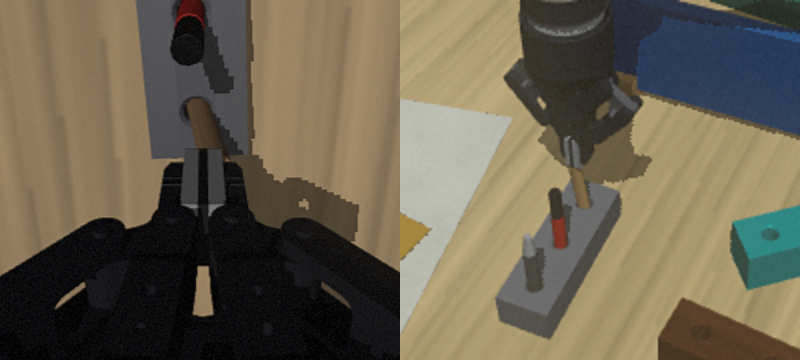

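Run:
```python
from h import *
s=get_state();w=camera('wrist')[...,::-1];a=camera('side')[...,::-1];c=camera('scene')[...,::-1]
X=np.array([s['ee_pos'],[.6,.206,.09],[.6,.206,.035]])
out=[]
for n,im in (('wrist',w),('side',a),('scene',c)):
    u=proj(camera_params(n),X);print(n,u.round(1))
    x0,y0=(u[0]-[33,40]).astype(int) if n!='wrist' else (u[0]-[66,80]).astype(int)
    x0=max(0,x0);y0=max(0,y0)
    k=8 if n!='wrist' else 4
    k*=.5
    b=cv2.resize(im[y0:y0+int(320/k),x0:x0+int(264/k)],None,fx=k*2,fy=k*2,interpolation=2)
    print(x0,y0,b.shape)
    for q,col in zip(u,((255,0,0),(0,255,255),(255,0,255))): cv2.circle(b,tuple(int(v) for v in (q-[x0,y0])*k*2),3,col,-1)
    out.append(b[:590,:266*1])
```

```text
wrist [[282.2 249.1]
 [275.8 276.7]
 [276.7 233.7]]
216 169 (640, 528, 3)
side [[239.2 291. ]
 [239.9 280.1]
 [241.7 300.1]]
206 250 (640, 528, 3)
scene [[353.4 242.7]
 [354.8 234.2]
 [351.9 247.2]]
320 202 (640, 528, 3)
```

The grip closed fully, so the dowel isn't between the pads. I'll back off upward and look again.

Call:
{"name": "apply_moves", "arguments": {"moves": [[[0,0,0.02,0,0,0,0],[0,0,0.03,0,0,0,0],[0,0,0.03,0,0,0,0],[0,0,0.02,0,0,0,20],[0,0,0,0,0,0,50],[0,0,0,0,0,0,50],[0,0,0,0,0,0,50]]]}}

```text
t: 2.9
ee_pos: [0.6016, 0.2059, 0.1552]
eef_rot: [-0.5, 0.5, -0.5, 0.5]
force: [-0.2, -0.3, -0.5]
gripper_width: 0.0426
```

Run:
```python
from h import *
s=get_state();print(s['ee_pos'],s['force'],s['gripper_width'],s['q'].round(3))
W=camera_params('wrist')
X=[[.6,.206,.09],[.6,.206,.035],s['ee_pos']]
for n in('wrist','side'):print(n,proj(camera_params(n),X).round(1))
w=camera('wrist')[...,::-1];a=camera('side')[...,::-1]
# wrist crop 1.5x: cols 180..380 rows 100..400 ; side crop 4x
cv2.imwrite('pics/w3.png',np.hstack([cv2.resize(w[120:420,180:380],(400,600),interpolation=2),cv2.resize(a[200:350,190:290],(400,600),interpolation=2)]))
```

```text
[0.60160558 0.20593857 0.15520677] [-0.21451884 -0.31924285 -0.47424682] 0.04256098459278276 [ 0.224  0.336  0.339  1.572 -0.     1.795]
wrist [[279.8 212.3]
 [280.1 192.9]
 [282.1 249.1]]
side [[239.9 280.1]
 [241.7 300.1]
 [236.8 253.9]]
```

View pics/w3.png

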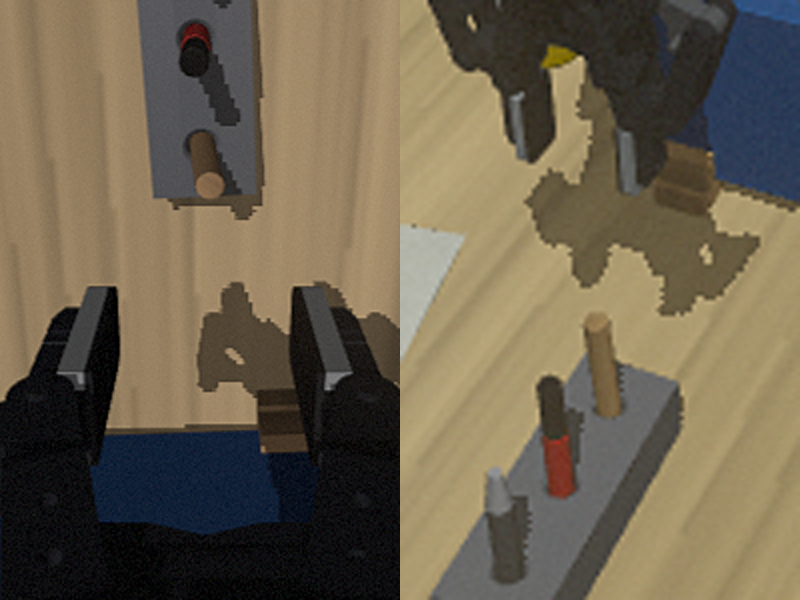

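The dowel is still upright and seated, with its top at (210,186) in the wrist crop. The spacing and size of the fingertips in the wrist views put them about 30 mm higher than the reported TCP. That fits the tips having closed on the dowel's top at z = 0.09 while the reported TCP was 0.0595. I'll go about 30 mm lower and allow for this offset from here on.

Call:
{"name": "apply_moves", "arguments": {"moves": [[[0.002,0,-0.03,0,0,0,50],[0,0,-0.03,0,0,0,50],[0,0,-0.03,0,0,0,50],[0,0,-0.02,0,0,0,50],[0,0,-0.012,0,0,0,50],[0,0,-0.01,0,0,0,50],[0,0,0,0,0,0,50]]]}}

```text
t: 3.58
ee_pos: [0.601, 0.2053, 0.0193]
eef_rot: [0.502, -0.501, 0.499, -0.498]
force: [-0.7, -0.1, -0.2]
gripper_width: 0.0427
```

Call:
{"name": "apply_moves", "arguments": {"moves": [[[0.001,0,0,0,0,0,0],[0,0,0,0,0,0,0],[0,0,0,0,0,0,0],[0,0,0,0,0,0,0],[0,0,0,0,0,0,0]]], "force": 30}}

```text
t: 4.0
ee_pos: [0.6027, 0.2062, 0.0242]
eef_rot: [-0.501, 0.501, -0.499, 0.5]
force: [-5.2, 0.0, 3.1]
gripper_width: 0.0107
```

Call:
{"name": "apply_moves", "arguments": {"moves": [[[0,0,0.03,0,0,0,0],[0,0,0.035,0,0,0,0],[0,0,0.035,0,0,0,0],[0,0,0.035,0,0,0,0],[0,0,0.035,0,0,0,0],[0,0,0.01,0,0,0.116,0],[0,0,0,0,0,0.116,0],[0,0,0,0,0,0.116,0],[0,-0.01,0,0,0,0.116,0],[-0.006,-0.03,0,0,0,0.116,0],[-0.006,-0.035,0,0,0,0.116,0]]]}}

```text
t: 4.92
ee_pos: [0.5929, 0.1319, 0.2043]
eef_rot: [-0.641, 0.295, -0.298, 0.643]
force: [-0.1, -0.4, -0.1]
gripper_width: 0.0114
```

Run:
```python
from h import *
s=get_state();print(s['ee_pos'],s['gripper_width'],s['force'],s['q'].round(2),R.from_quat(s['eef_rot']).as_matrix()[:,2].round(3))
```

```text
[0.59294691 0.13189753 0.20425777] 0.01136033958982254 [-0.13078994 -0.39963094 -0.06039139] [0.11 0.27 0.35 1.65 0.   0.97] [0.761 0.648 0.003]
```

Call:
{"name": "apply_moves", "arguments": {"moves": [[[-0.006,-0.037,0,0,0,0.115,0],[-0.006,-0.037,0,0,0,0.115,0],[-0.006,-0.037,0,0,0,0.115,0],[-0.006,-0.037,0,0,0,0.115,0],[-0.006,-0.037,0,0,0,0.115,0],[-0.006,-0.037,0,0,0,0.115,0],[-0.006,-0.037,0,0,0,0.115,0],[-0.006,-0.037,0,0,0,0,0],[-0.006,-0.037,0,0,0,0,0],[-0.005,-0.037,0,0,0,0,0],[0,0,0,0,0,0,0],[0,0,0,0,0,0,0]]]}}

```text
t: 5.92
ee_pos: [0.5332, -0.2415, 0.204]
eef_rot: [0.707, -0.025, 0.027, -0.706]
force: [-0.1, 1.1, 0.1]
gripper_width: 0.0107
```

Run:
```python
from h import *
s=get_state();p=camera_params('wrist')
print(s['ee_pos'],s['gripper_width'],s['force'],s['q'].round(2),R.from_quat(s['eef_rot']).as_matrix()[:,1:].round(3))
print(proj(p,[[.5306,-.2386,.11],[.534,-.2376,.11],[.594,-.242,.155],np.r_[s['ee_pos'][:2],s['ee_pos'][2]-.012]]).round(1))
w=camera('wrist')[...,::-1]
cv2.imwrite('pics/w4.png',cv2.resize(w,(800,600),interpolation=2));np.save('w4.npy',w)
```

```text
[ 0.53320467 -0.24149335  0.20401881] 0.010678087618811699 [-0.07805411  1.14497736  0.12260097] [-0.54  0.21  0.28  1.64  0.   -0.47] [[ 0.002  0.074]
 [-0.001  0.997]
 [-1.    -0.001]]
[[285.7 198.4]
 [287.1 202.1]
 [287.6 291.1]
 [282.8 241.4]]
```

View pics/w4.png

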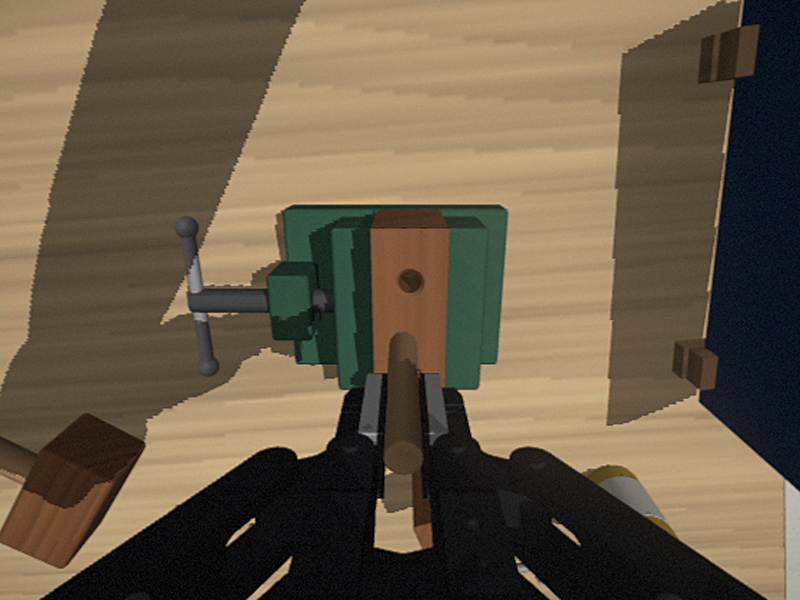

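The empty hole is at (411,280). The held dowel runs from its lower end at about (402.5,344) to its upper end at (404,457), and the workpiece's edges are at columns 372 and 448.

Run:
```python
from h import *
s=get_state();p=camera_params('wrist')
f=lambda n,x,y,z:print(n,onz(p,(x+.5)*.7-.5,(y+.5)*.7-.5,z).round(4))
f('hole',411,280,.11)
for z in(.185,.19,.195): f('bot%.3f'%z,402.5,344,z)
f('bot edge',402.5,332,.19)
for z in(.265,.27,.275): f('top',404,457,z)
print(s['ee_pos'])
# model of upright dowel at ee xy, bottom .19: edges
x,y=s['ee_pos'][:2]
t=np.linspace(0,2*np.pi,40)
for z in(.19,.27):
    u=(proj(p,np.c_[x+.006*np.cos(t),y+.006*np.sin(t),0*t+z])+.5)/.7-.5;print(z,u.min(0).round(1),u.max(0).round(1))
for r in [(372,240),(448,240),(372,350),(446,350)]: f('edge',*r,.11)
```

```text
hole [ 0.5286 -0.2352  0.11  ]
bot0.185 [ 0.5361 -0.2408  0.185 ]
bot0.190 [ 0.5338 -0.2407  0.19  ]
bot0.195 [ 0.5315 -0.2405  0.195 ]
bot edge [ 0.5281 -0.2403  0.19  ]
top [ 0.5356 -0.2403  0.265 ]
top [ 0.5317 -0.24    0.27  ]
top [ 0.5278 -0.2398  0.275 ]
[ 0.53347487 -0.23993784  0.20398174]
0.19 [390.6 330.7] [417.6 355.3]
0.27 [383.5 444.3] [426.2 479.7]
edge [ 0.5026 -0.2564  0.11  ]
edge [ 0.5058 -0.212   0.11  ]
edge [ 0.5733 -0.2631  0.11  ]
edge [ 0.5767 -0.216   0.11  ]
```

Call:
{"name": "apply_moves", "arguments": {"moves": [[[-0.002,0.0015,0,0,0,0,0],[-0.002,0.0015,0,0,0,0,0],[0,0,-0.025,0,0,0,0],[0,0,-0.025,0,0,0,0],[0,0,-0.018,0,0,0,0],[0,0,0,0,0,0,0],[0,0,0,0,0,0,0]]]}}

```text
t: 6.55
ee_pos: [0.5285, -0.2342, 0.1337]
eef_rot: [-0.706, 0.025, -0.023, 0.707]
force: [0.8, 1.0, -0.3]
gripper_width: 0.0112
```

Run:
```python
from h import *
s=get_state();p=camera_params('wrist')
print(s['ee_pos'],s['gripper_width'],s['force'],p['eye'])
w=camera('wrist')[...,::-1];a=camera('side')[...,::-1];c=camera('scene')[...,::-1]
t=np.linspace(0,2*np.pi,40)
E=s['ee_pos'];zb=E[2]-.014
for n in('wrist','scene','side'):
    q=camera_params(n)
    print(n,'bot',proj(q,np.r_[E[:2],zb]).round(1),'top',proj(q,np.r_[E[:2],zb+.08]).round(1),'hole',proj(q,[.5295,-.237,.11]).round(1),'tip',proj(q,[.5935,-.241,.155]).round(1))
A=cv2.resize(w[130:270,215:345],None,fx=4,fy=4,interpolation=2)  #520x560
B=cv2.resize(c[165:235,140:209],None,fx=4,fy=4,interpolation=2)
C=cv2.resize(a[115:185,320:389],None,fx=4,fy=4,interpolation=2)
cv2.imwrite('pics/w5.png',np.hstack([A,np.vstack([B,C])]))
```

```text
[ 0.5284701  -0.23418152  0.13370203] 0.011160140791274219 [ 0.76129735  1.00210717 -0.3325932 ] [ 0.44378893 -0.22932432  0.30723702]
wrist bot [[285.6 235. ]] top [[287.6 314.2]] hole [[281.4 230.8]] tip [[282.  357.6]]
scene bot [[173.8 186.2]] top [[168.6 163.5]] hole [[173.2 189. ]] tip [[162.1 197.5]]
side bot [[355.4 156.2]] top [[358.5 126.3]] hole [[355.  158.9]] tip [[331.5 136.2]]
```

View pics/w5.png

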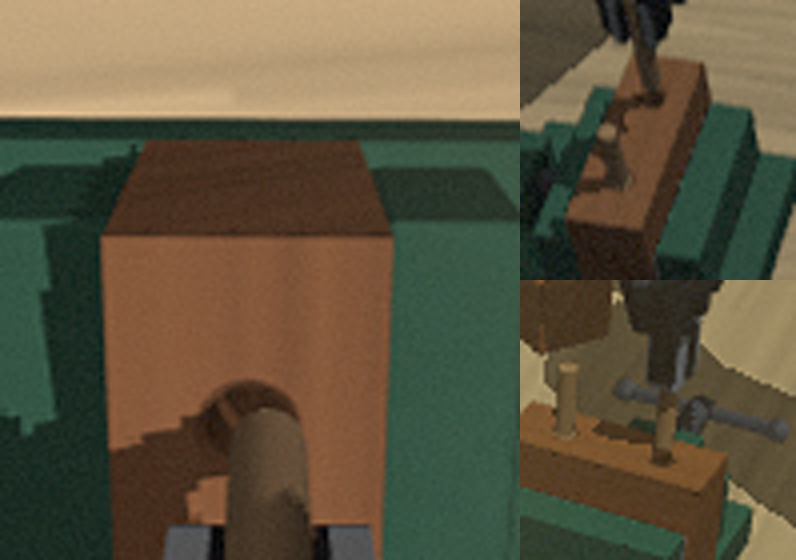

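Run:
```python
from h import *
s=get_state();p=camera_params('wrist');print(s['ee_pos'])
n=lambda x,y:((x+.5)/4-.5+215,(y+.5)/4-.5+130)
# search model: hole rim (r=9 outer) top edge row 380, sides 198/304 ; dowel bottom circle r=6: top edge 407, sides 230/308
t=np.linspace(0,2*np.pi,80)
def circ(c,r,z):
    u=proj(p,np.c_[c[0]+r*np.cos(t),c[1]+r*np.sin(t),0*t+z]);u=(u-[215,130]+.5)*4-.5
    return u[:,1].min(),u[:,0].min(),u[:,0].max()
from scipy.optimize import least_squares
for r,z,o in((.009,.11,(380,198,304)),(.007,.11,(380,198,304)),(.006,.117,(407,230,308)),(.006,.12,(407,230,308)),(.006,.125,(407,230,308)),(.006,.13,(407,230,308))):
    R_=least_squares(lambda c:np.array(circ(c,r,z))-o,[.529,-.236],diff_step=1e-4,x_scale=1e-3)
    print(r,z,R_.x.round(4),R_.fun.round(1))
```

```text
[ 0.53040892 -0.23615412  0.13687101]
0.009 0.11 [ 0.5338 -0.24  ] [ 0.  -0.3  0.3]
0.007 0.11 [ 0.5318 -0.2399] [ -0.3  11.4 -11.4]
0.006 0.117 [ 0.5329 -0.2369] [-0.   2.3 -2.3]
0.006 0.12 [ 0.5316 -0.2368] [-0.   1.7 -1.7]
0.006 0.125 [ 0.5295 -0.2367] [-0.   0.7 -0.7]
0.006 0.13 [ 0.5274 -0.2365] [ 0.  -0.3  0.3]
```

Call:
{"name": "apply_moves", "arguments": {"moves": [[[0.0015,-0.003,0,0,0,0,0],[0,0,0,0,0,0,0],[0,0,-0.006,0,0,0,0],[0,0,-0.004,0,0,0,0],[0,0,-0.004,0,0,0,0],[0,0,-0.004,0,0,0,0],[0,0,0,0,0,0,0]]]}}

```text
t: 7.28
ee_pos: [0.53, -0.2387, 0.1153]
eef_rot: [-0.706, 0.025, -0.024, 0.707]
force: [-0.3, -0.1, 0.3]
gripper_width: 0.0108
```

Run:
```python
from h import *
s=get_state();print(s['ee_pos'],s['force'],s['ft_torque'],s['gripper_width'])
```

```text
[ 0.53003294 -0.23868854  0.11532859] [-0.25755299 -0.12980022  0.29216222] [ 0.14618564  0.01154309 -0.00734393] 0.010832956304676247
```

Call:
{"name": "apply_moves", "arguments": {"moves": [[[0,0,-0.004,0,0,0,0],[0,0,-0.004,0,0,0,0],[0,0,-0.004,0,0,0,0],[0,0,0,0,0,0,0]]]}}

```text
t: 7.62
ee_pos: [0.53, -0.2387, 0.1028]
eef_rot: [-0.706, 0.025, -0.024, 0.707]
force: [0.8, 0.8, -2.3]
gripper_width: 0.011
```

Call:
{"name": "apply_moves", "arguments": {"moves": [[[0,0,-0.004,0,0,0,0],[0,0,-0.004,0,0,0,0],[0,0,-0.003,0,0,0,0],[0,0,0,0,0,0,0],[0,0,0,0,0,0,0]]]}}

```text
t: 8.03
ee_pos: [0.5304, -0.2388, 0.0927]
eef_rot: [-0.706, 0.025, -0.024, 0.707]
force: [1.0, 1.7, -1.8]
gripper_width: 0.011
```

Call:
{"name": "apply_moves", "arguments": {"moves": [[[0,0,-0.003,0,0,0,0],[0,0,-0.001,0,0,0,0],[0,0,0,0,0,0,0],[0,0,0,0,0,0,0]]]}}

```text
t: 8.37
ee_pos: [0.5306, -0.2389, 0.0895]
eef_rot: [-0.706, 0.025, -0.025, 0.707]
force: [-0.5, 3.7, 1.5]
gripper_width: 0.0113
```

Call:
{"name": "apply_moves", "arguments": {"moves": [[[0,0,0,0,0,0,20],[0,0,0,0,0,0,40],[0,0,0,0,0,0,50],[0,0,0,0,0,0,50],[0,0,0,0,0,0,50],[0,0,0,0,0,0,50],[0,0,0.02,0,0,0,50],[0,0,0.03,0,0,0,50],[0,0,0.03,0,0,0,50],[0,0,0.03,0,0,0,50],[0,0,0.02,0,0,0,50],[0,0,0,0,0,0,50]]]}}

```text
t: 9.37
ee_pos: [0.5331, -0.2407, 0.2261]
eef_rot: [0.709, -0.021, 0.028, -0.705]
force: [0.5, -0.1, 0.9]
gripper_width: 0.0427
```

Run:
```python
from h import *
s=get_state();p=camera_params('wrist')
print(s['ee_pos'],s['gripper_width'],s['force'])
for n in('wrist','scene','side'):
    print(n,proj(camera_params(n),[[.5302,-.2384,.155],[.594,-.242,.155],[.5302,-.2384,.11],[.594,-.242,.11]]).round(1).tolist())
w=camera('wrist')[...,::-1];a=camera('side')[...,::-1];c=camera('scene')[...,::-1]
A=cv2.resize(w[150:350,190:375],None,fx=2.8,fy=2.8,interpolation=2)
B=cv2.resize(c[160:230,140:210],None,fx=4,fy=4,interpolation=2)
C=cv2.resize(a[115:185,320:390],None,fx=4,fy=4,interpolation=2)
print(A.shape)
cv2.imwrite('pics/w6.png',np.hstack([A,np.vstack([B,C])]))
```

```text
[ 0.53309931 -0.24070964  0.22611477] 0.042717531950199776 [ 0.45139791 -0.07218089  0.9379885 ]
wrist [[285.6, 206.1], [286.3, 276.0], [285.3, 190.3], [285.9, 252.1]]
scene [[169.6, 176.9], [161.6, 197.7], [172.5, 189.1], [164.8, 209.7]]
side [[356.6, 142.3], [331.5, 135.9], [354.9, 158.6], [330.4, 152.0]]
(560, 518, 3)
```

View pics/w6.png

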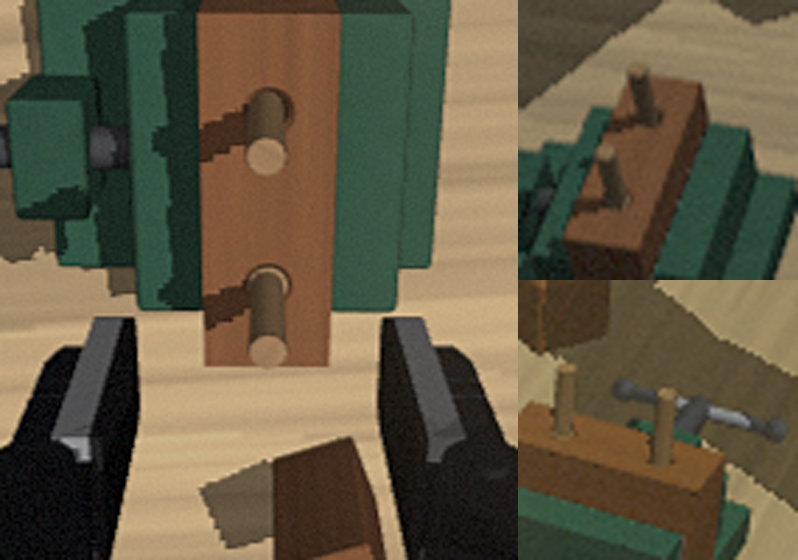

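Both dowels now stand at the same height, with tops at (266,156) and (268,351) in the wrist crop. Those positions match the projections for tips at (0.530,-0.2386) and (0.5937,-0.2424). Next is the rail.

Call:
{"name": "apply_moves", "arguments": {"moves": [[[0,0.038,0.01,0,0,0.014,75],[-0.01,0.039,0,0,0,0,75],[-0.01,0.039,0,0,0,0,75],[-0.01,0.039,0,0,0,0,75],[-0.01,0.039,0,0,0,0,75],[-0.01,0.039,0,0,0,0,75],[-0.01,0.039,0,0,0,0,75],[-0.01,0.039,0,0,0,0,75],[-0.01,0.039,0,0,0,0,75],[-0.01,0.039,0,0,0,0,75],[-0.01,0.039,0,0,0,0,75],[-0.01,0.039,0,0,0,0,75]]]}}

```text
t: 10.52
ee_pos: [0.4188, 0.2292, 0.2274]
eef_rot: [0.707, -0.021, 0.019, -0.706]
force: [0.3, 0.7, -0.4]
gripper_width: 0.064
```

Call:
{"name": "apply_moves", "arguments": {"moves": [[[-0.01,0.039,0,0,0,0,75],[0,0.03,0,0,0,0,75],[0,0,0,0,0,0,75],[0,0,0,0,0,0,75]]]}}

```text
t: 10.85
ee_pos: [0.4092, 0.2975, 0.227]
eef_rot: [0.708, -0.02, 0.017, -0.706]
force: [-0.7, -0.0, -0.5]
gripper_width: 0.0639
```

Run:
```python
from h import *
s=get_state();p=camera_params('wrist')
print(s['ee_pos'],s['gripper_width'],s['q'].round(2),R.from_quat(s['eef_rot']).as_matrix()[:,2].round(4))
print(proj(p,[[.3785,.2975,.045],[.4425,.2945,.045]]).round(1))
w=camera('wrist')
np.save('w7.npy',w)
# dark hole finder on rail: enlarge contrast, find dark blobs near predictions
g=cv2.GaussianBlur(cv2.cvtColor(w,cv2.COLOR_RGB2GRAY),(3,3),0)
for u,v in proj(p,[[.3785,.2975,.045],[.4425,.2945,.045]]):
    u,v=int(u),int(v);b=g[v-16:v+17,u-16:u+17];print(b[::2,::2])
```

```text
[0.40919593 0.29751801 0.22700796] 0.06393478962994337 [ 0.5   0.01  0.12  1.68 -0.    0.55] [ 0.0524  0.9986 -0.0029]
[[281.3 151.2]
 [281.6 206.8]]
[[43 44 43 44 43 41 40 38 39 41 42 41 42 42 43 41 40]
 [43 42 44 45 41 42 41 39 39 40 40 43 39 42 41 41 40]
 [43 41 43 45 42 40 38 39 39 40 42 42 40 41 41 41 41]
 [42 43 45 45 43 42 39 40 39 40 40 41 41 41 41 41 42]
 [41 42 42 42 43 41 39 37 38 40 42 41 41 41 43 41 42]
 [42 42 43 44 43 40 35 36 39 33 35 42 41 43 40 39 41]
 [42 41 43 43 41 35 60 75 74 66 40 36 39 41 42 39 41]
 [43 43 43 43 38 39 69 72 70 71 59 31 37 40 40 40 41]
 [39 41 43 43 40 23 42 63 64 60 33 22 37 42 40 41 39]
 [40 40 43 43 39 27 20 26 30 26 23 28 37 41 40 40 37]
 [40 41 42 44 40 34 27 23 23 22 23 31 38 41 42 41 39]
 [40 42 43 42 43 41 35 27 25 25 33 36 38 40 41 40 40]
 [41 42 42 42 42 40 40 37 34 35 38 38 41 40 42 40 40]
 [42 41 42 42 42 40 37 36 39 39 40 38 40 41 39 40 38]
 [41 42 41 43 41 39 36 36 37 38 40 41 39 40 40 41 41]
 [40 41 42 44 40 41 38 37 39 40 39 38 39 39 39 39 38]
 [40 41 42 43 42 38 38 36 38 39 40 37 40 42 41 40 39]]
[[39 39 41 41 40 40 37 35 36 37
[... 187 characters left out ...]
40 40 40 42 40 37 37 36 35 38 38 37 39 37 40 39 38]
 [41 40 43 42 41 39 35 33 34 35 39 36 39 39 38 39 39]
 [38 43 40 42 40 36 26 22 23 24 28 38 39 39 38 39 40]
 [39 39 41 41 39 33 17 19 21 22 22 29 38 39 38 41 37]
 [41 39 42 42 37 31 20 20 21 23 21 25 38 38 40 41 37]
 [40 39 41 41 39 31 24 23 21 21 20 26 37 38 38 40 39]
 [38 41 42 41 41 35 28 25 22 21 24 30 39 38 39 40 38]
 [39 42 38 41 40 40 37 28 24 26 32 36 39 40 40 39 37]
 [40 40 40 41 40 38 39 35 36 36 36 34 38 39 40 39 35]
 [40 41 42 40 40 37 36 35 36 36 39 37 39 39 39 39 37]
 [41 41 41 42 40 39 38 35 37 38 39 38 37 39 39 40 38]
 [40 41 42 42 39 38 37 36 36 37 38 38 39 39 40 40 38]
 [37 41 41 41 40 38 36 37 36 36 38 38 38 36 40 40 36]]
```

Call:
{"name": "apply_moves", "arguments": {"moves": [[[0.002,-0.0015,-0.03,0,0,0,75],[0,0,-0.04,0,0,0,75],[0,0,-0.04,0,0,0,75],[0,0,-0.04,0,0,0,75],[0,0,-0.03,0,0,0,75],[0,0,-0.025,0,0,0,75],[0,0,-0.015,0,0,0,75],[0,0,-0.01,0,0,0,75],[0,0,0,0,0,0,75],[0,0,0,0,0,0,75]]]}}

```text
t: 11.73
ee_pos: [0.4127, 0.2943, -0.0006]
eef_rot: [0.707, -0.021, 0.02, -0.707]
force: [0.4, -0.6, -0.1]
gripper_width: 0.0641
```

Call:
{"name": "apply_moves", "arguments": {"moves": [[[-0.001,0.001,-0.008,0,0,0,75],[0,0,-0.008,0,0,0,75],[0,0,0,0,0,0,75]]]}}

```text
t: 11.98
ee_pos: [0.4114, 0.2961, -0.0171]
eef_rot: [0.707, -0.02, 0.02, -0.707]
force: [-0.2, -0.2, -0.3]
gripper_width: 0.064
```

Call:
{"name": "apply_moves", "arguments": {"moves": [[[0,0,0,0,0,0,20],[0,0,0,0,0,0,0],[0,0,0,0,0,0,0],[0,0,0,0,0,0,0],[0,0,0,0,0,0,0],[0,0,0,0,0,0,0]]], "force": 60}}

```text
t: 12.48
ee_pos: [0.4121, 0.2967, -0.0159]
eef_rot: [-0.707, 0.019, -0.02, 0.707]
force: [1.0, -0.4, 1.9]
gripper_width: 0.0431
```

Call:
{"name": "apply_moves", "arguments": {"moves": [[[0,0,0.015,0,0,0,0],[0,0,0.025,0,0,0,0],[0,0,0.035,0,0,0,0],[0,0,0.035,0,0,0,0],[0,0,0.035,0,0,0,0],[0,0,0.035,0,0,0,0],[0,0,0.03,0,0,0,0],[0,0,0.015,0,0,0,0],[0,0,0,0,0,0,0],[0,0,0,0,0,0,0]]]}}

```text
t: 13.32
ee_pos: [0.4121, 0.2966, 0.2088]
eef_rot: [-0.707, 0.019, -0.02, 0.707]
force: [-0.1, 0.5, -2.2]
gripper_width: 0.0433
```

Run:
```python
from h import *
s=get_state();print(s['ee_pos'],s['gripper_width'],s['force'],s['ft_torque'],s['q'].round(2))
E=s['ee_pos'];zt=E[2]+.016+.045
d=np.array([.9986,-.055,0])
for n in('wrist','scene','side'):
    p=camera_params(n);print(n,proj(p,[np.r_[E[:2],zt]+k*d for k in(-.06,-.032,.032,.06)]).round(1).tolist())
    cv2.imwrite(f'pics/r_{n}.png',camera(n)[...,::-1])
```

```text
[0.41211944 0.29655395 0.20877559] 0.04328157405282989 [-0.06488895  0.4826562  -2.22726449] [-0.02219572 -0.05598486 -0.01755171] [ 0.49  0.    0.07  1.64 -0.    0.55]
wrist [[283.4, 173.6], [283.4, 245.4], [283.3, 375.2], [283.3, 420.7]]
scene [[406.7, 107.0], [406.5, 115.0], [406.2, 134.3], [406.1, 143.2]]
side [[365.6, 292.5], [345.2, 284.8], [301.0, 268.2], [282.7, 261.3]]
```

Run:
```python
from h import *
g=cv2.imread('pics/r_wrist.png').astype(int)
for v in range(166,264,2): print(v,g[v,276:292].mean(0).round().astype(int).tolist(),end=' ; ')
print()
print('row240',cv2.cvtColor(g.astype('uint8'),7)[236:240,225:345].mean(0).round().astype(int)[::2].tolist())
s=get_state();p=camera_params('wrist');E=s['ee_pos'];d=np.array([.9986,-.055,0]);n=np.array([.055,.9986,0])
for dz in(.014,.016,.018): print(dz,proj(p,[np.r_[E[:2],E[2]+dz+z]-x*d+y*n for x,y,z in((.06,0,0),(.06,0,.045),(.041-.002,0,.045),(.025,0,.045),(.045,-.022,.045),(.045,.022,.045))]).round(1).tolist())
```

```text
166 [21, 31, 46] ; 168 [20, 30, 45] ; 170 [18, 26, 41] ; 172 [24, 36, 57] ; 174 [30, 42, 68] ; 176 [29, 42, 67] ; 178 [29, 41, 67] ; 180 [27, 39, 65] ; 182 [29, 41, 67] ; 184 [28, 41, 66] ; 186 [29, 41, 67] ; 188 [27, 39, 65] ; 190 [28, 39, 66] ; 192 [28, 38, 65] ; 194 [28, 40, 66] ; 196 [28, 39, 65] ; 198 [26, 39, 65] ; 200 [27, 39, 65] ; 202 [28, 39, 65] ; 204 [27, 38, 64] ; 206 [27, 39, 65] ; 208 [27, 38, 64] ; 210 [26, 38, 64] ; 212 [27, 39, 65] ; 214 [28, 38, 64] ; 216 [27, 39, 64] ; 218 [27, 39, 65] ; 220 [24, 37, 63] ; 222 [28, 40, 64] ; 224 [16, 23, 39] ; 226 [13, 20, 31] ; 228 [13, 19, 31] ; 230 [11, 17, 30] ; 232 [12, 20, 32] ; 234 [11, 18, 31] ; 236 [10, 17, 30] ; 238 [12, 17, 32] ; 240 [13, 20, 34] ; 242 [15, 21, 35] ; 244 [17, 23, 38] ; 246 [12, 20, 36] ; 248 [15, 21, 37] ; 250 [13, 21, 35] ; 252 [14, 20, 36] ; 254 [16, 22, 37] ; 256 [13, 21, 36] ; 258 [24, 36, 60] ; 260 [26, 38, 63] ; 262 [25, 37, 62] ; 
row240 [34, 43, 44, 42, 38, 41, 41, 38, 42, 41, 42, 42, 44, 44, 44, 43, 44, 38, 34, 35, 23, 24, 26, 24, 26, 22, 13, 18, 17, 18, 19, 21, 21, 16, 19, 15, 19, 19, 20, 22, 38, 35, 38, 40, 40, 41, 42, 41, 40, 40, 40, 40, 39, 42, 43, 43, 40, 54, 160, 152]
0.014 [[282.8, 152.0], [282.9, 171.3], [282.9, 225.6], [282.9, 258.5], [224.3, 210.7], [341.6, 210.7]]
0.016 [[282.9, 152.7], [283.0, 172.5], [283.0, 227.6], [282.9, 260.9], [223.4, 212.5], [342.5, 212.5]]
0.018 [[282.9, 153.3], [283.0, 173.8], [283.0, 229.6], [283.0, 263.4], [222.5, 214.3], [343.5, 214.3]]
```

Call:
{"name": "apply_moves", "arguments": {"moves": [[[0.004,-0.015,0,0,0,0,0],[0.008,-0.029,0,0,0,0,0],[0.01,-0.036,0,0,0,0,0],[0.01,-0.036,0,0,0,0,0],[0.01,-0.036,0,0,0,0,0],[0.01,-0.036,0,0,0,0,0],[0.01,-0.036,0,0,0,0,0],[0.01,-0.036,0,0,0,0,0],[0.01,-0.036,0,0,0,0,0],[0.01,-0.036,0,0,0,0,0],[0.01,-0.036,0,0,0,0,0],[0.01,-0.036,0,0,0,0,0]]]}}

```text
t: 14.47
ee_pos: [0.5226, -0.1091, 0.2061]
eef_rot: [-0.706, 0.021, -0.018, 0.707]
force: [0.8, 1.2, -2.2]
gripper_width: 0.0434
```

Call:
{"name": "apply_moves", "arguments": {"moves": [[[0.01,-0.036,0,0,0,0,0],[0.01,-0.036,0,0,0,0,0],[0.01,-0.034,0,0,0,0,0],[0.006,-0.02,0,0,0,0,0],[0.002,-0.006,0,0,0,0,0],[0,0,0,0,0,0,0],[0,0,0,0,0,0,0],[0,0,0,0,0,0,0]]]}}

```text
t: 15.13
ee_pos: [0.5612, -0.238, 0.2079]
eef_rot: [-0.706, 0.02, -0.019, 0.707]
force: [0.7, -0.7, -1.4]
gripper_width: 0.0434
```

Run:
```python
from h import *
s=get_state();print(s['ee_pos'],s['gripper_width'],s['force'],s['q'].round(2),R.from_quat(s['eef_rot']).as_matrix().round(4).tolist())
```

```text
[ 0.56115212 -0.23795846  0.20789765] 0.043413869347977654 [ 0.70897158 -0.72263448 -1.35333664] [-0.51  0.28  0.38  1.67  0.   -0.46] [[0.9985, -0.0016, 0.0544], [-0.0544, 0.0016, 0.9985], [-0.0017, -1.0, 0.0015]]
```

Adjust by about (+2,-2.5) mm, then descend partway (rail about 27 mm above the tips) to check.

Call:
{"name": "apply_moves", "arguments": {"moves": [[[0.002,-0.0025,-0.01,0,0,-0.005,0],[0,0,-0.018,0,0,0,0],[0,0,-0.012,0,0,0,0],[0,0,0,0,0,0,0],[0,0,0,0,0,0,0]]]}}

```text
t: 15.55
ee_pos: [0.5629, -0.2407, 0.1673]
eef_rot: [-0.706, 0.022, -0.02, 0.707]
force: [0.2, 0.6, -0.6]
gripper_width: 0.0432
```

Run:
```python
from h import *
s=get_state();print(s['ee_pos'],s['gripper_width'],s['force'])
E=s['ee_pos'];zb=E[2]+.0145
Rm=R.from_quat(s['eef_rot']).as_matrix();d=Rm[:,0];n=Rm[:,2]
c=np.r_[E[:2],zb]-.001*d
corn=[c+a*d+b*n for a,b in((-.06,-.022),(.06,-.022),(.06,.022),(-.06,.022))]
pts=corn+[q+[0,0,.045] for q in map(np.array,corn)]+[[.530,-.2386,.155],[.5937,-.2424,.155]]
out=[]
for nme,k in(('side',5),('scene',5)):
    p=camera_params(nme);im=camera(nme)[...,::-1];u=proj(p,pts)
    m=u.mean(0).astype(int);x0,y0=m-[40,55]
    b=cv2.resize(im[y0:y0+110,x0:x0+80],None,fx=k,fy=k,interpolation=2)
    print(nme,x0,y0,((u-[x0,y0]+.5)*k-.5).round(0).tolist())
    out.append(b)
cv2.imwrite('pics/w8.png',np.hstack(out))
```

```text
[ 0.56291583 -0.24067432  0.16733152] 0.04317355211744772 [ 0.16145938  0.56700382 -0.56713973]
side 305 69 [[340.0, 310.0], [103.0, 254.0], [64.0, 293.0], [306.0, 353.0], [351.0, 222.0], [108.0, 168.0], [68.0, 206.0], [317.0, 264.0], [261.0, 368.0], [135.0, 336.0]]
scene 122 121 [[203.0, 193.0], [122.0, 389.0], [218.0, 402.0], [293.0, 205.0], [186.0, 125.0], [102.0, 323.0], [201.0, 337.0], [279.0, 137.0], [240.0, 281.0], [199.0, 385.0]]
```

View pics/w8.png

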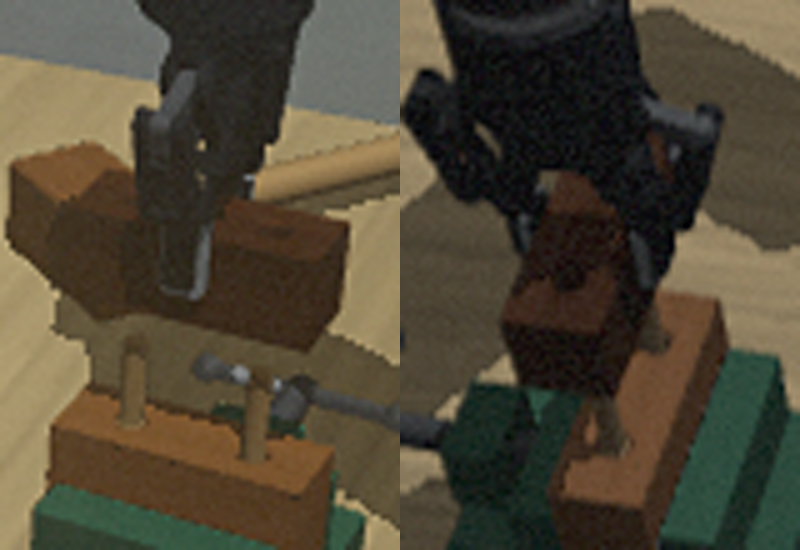

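The rail's corners and the dowel tips are within about 1 px (native) of the model in both views. I'll make the final descent of 17 mm.

Call:
{"name": "apply_moves", "arguments": {"moves": [[[0,0,-0.006,0,0,0,0],[0,0,-0.005,0,0,0,0],[0,0,-0.004,0,0,0,0],[0,0,-0.002,0,0,0,0],[0,0,0,0,0,0,0],[0,0,0,0,0,0,0],[0,0,0,0,0,0,0],[0,0,0,0,0,0,0]]]}}

```text
t: 16.32
ee_pos: [0.5638, -0.2423, 0.1519]
eef_rot: [0.707, -0.021, 0.022, -0.707]
force: [-0.1, 0.2, -0.8]
gripper_width: 0.0429
```

Run:
```python
from h import *
for i in range(3):
    s=get_state();print(s['ee_pos'].round(4),s['gripper_width'],s['force'].round(2),np.abs(s['qvel']).max().round(4),R.from_quat(s['eef_rot']).as_matrix()[:,1].round(3));camera('side')
E=s['ee_pos'];zb=E[2]+.0145;Rm=R.from_quat(s['eef_rot']).as_matrix();d=Rm[:,0];n=Rm[:,2]
c=np.r_[E[:2],zb]-.001*d
for a,t in((-.032,(.530,-.2386)),(.032,(.5937,-.2424))): print((c+a*d)[:2]-t, zb-.155)
# vertical side profile: gap above each tip (native rows, col through tip)
im=camera('side');p=camera_params('side')
for t in((.530,-.2386),(.5937,-.2424)):
    u,v=proj(p,[*t,.155])[0];b=proj(p,[*t,zb])[0];print('tip',u.round(1),v.round(1),'mouth',b.round(1));u=int(round(u))-1
    print([(r,im[r,u-1:u+2].mean(0).astype(int).tolist()) for r in range(int(v)-14,int(v)+6)])
```

```text
[ 0.5638 -0.2423  0.1519] 0.042889716498877586 [-0.1   0.18 -0.79] 0.0013 [ 0. -0. -1.]
[ 0.5639 -0.2423  0.1519] 0.042932786208711056 [-0.08  0.04 -1.51] 0.0017 [ 0. -0. -1.]
[ 0.5639 -0.2423  0.1519] 0.0435592320129887 [-0.32 -0.44 -1.82] 0.0019 [ 0.001 -0.    -1.   ]
[ 0.00093666 -0.00167659] 0.011411335069181433
[ 0.00111821 -0.00176839] 0.011411335069181433
tip 356.7 142.3 mouth [357.2 138. ]
[(128, [57, 43, 30]), (129, [57, 43, 28]), (130, [53, 39, 25]), (131, [57, 42, 29]), (132, [56, 41, 25]), (133, [58, 41, 23]), (134, [60, 45, 29]), (135, [61, 43, 30]), (136, [59, 42, 26]), (137, [59, 44, 30]), (138, [60, 42, 28]), (139, [60, 43, 28]), (140, [57, 41, 24]), (141, [56, 39, 24]), (142, [56, 40, 24]), (143, [78, 62, 37]), (144, [69, 57, 37]), (145, [65, 51, 32]), (146, [65, 53, 31]), (147, [66, 53, 36])]
tip 331.6 135.9 mouth [331.9 131.7]
[(121, [53, 42, 27]), (122, [53, 46, 30]), (123, [52, 43, 26]), (124, [50, 42, 26]), (125, [50, 39, 24]), (126, [50, 40, 27]), (127, [56, 43, 29]), (128, [53, 40, 26]), (129, [49, 39, 20]), (130, [52, 43, 30]), (131, [55, 45, 30]), (132, [52, 43, 23]), (133, [54, 43, 30]), (134, [53, 43, 28]), (135, [58, 42, 28]), (136, [74, 56, 39]), (137, [81, 66, 44]), (138, [71, 57, 38]), (139, [72, 59, 37]), (140, [72, 59, 39])]
```

Call:
{"name": "apply_moves", "arguments": {"moves": [[[-0.001,0.0015,0,0,0,0,0],[0,0,0,0,0,0,0],[0,0,0,0,0,0,0],[0,0,0,0,0,0,0],[0,0,0,0,0,0,0],[0,0,0,0,0,0,0]]]}}

```text
t: 17.02
ee_pos: [0.5627, -0.2407, 0.1516]
eef_rot: [0.707, -0.022, 0.022, -0.707]
force: [0.2, -0.6, -1.8]
gripper_width: 0.0429
```

Run:
```python
from h import *
s=get_state();print(s['t'],s['ee_pos'].round(4),s['gripper_width'],s['force'].round(2),np.abs(s['qvel']).max())
print(hand_in())
```

```text
17.0167 [ 0.5627 -0.2407  0.1516] 0.042938838955935824 [ 0.21 -0.58 -1.85] 0.002658918387695922
the job is handed in; nothing more can be done
None
```

The dowel is home in the empty hole and released. The rail is held level and still over both tips, and I handed the job in at 17.0 s; `hand_in` gave no verdict.

- **Dowel:** After release, all three cameras showed it upright, standing level with the fixed dowel.
- **Rail:** I lifted it so its underside was about 0.22 m up, carried it over the board, and lowered it above the dowels. By the last readings its underside is about 11 mm above the tips and its holes are within about 1 mm of the dowel axes. These come from arm readings that vary by 1–2 mm. The last picture I viewed was taken before the final 17 mm descent and a 2 mm sideways correction. After the descent I checked only side-camera pixel values, which agreed. After the correction I checked only the arm readings.
- **First grasp missed:** The fingers closed on top of the dowel, pressing down with about 6 N. The fingertips are really about 30 mm short of the reported TCP. I allowed for that from then on, and the dowel stayed seated.
- **Camera disagreement:** The wrist and fixed cameras differed by 3–4 mm at the rack and from above the vise. I settled it with close-up views; the dowel then went in with no more than about 4 N on the tool.

The force readings showed no sign of touching the board or any other item, but I did not take a separate picture of each of them at the end.

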